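# Load a long cell into the cell test fixture

## Task

Take the long cell from the tray and lay it in the V-groove of the cell test fixture, terminal towards the hood. Slide the tailstock up behind it and ease the cell along the groove until it is fully home against the contact screw inside the hood: feel for the contact and stop there, because it bends if it is rammed. Let go with the tailstock tip resting against the cell, and leave the short cell, the jar and the screwdriver where they are.

Things in the scene. Friction and masses are not known exactly. Their poses are not given: they have to be found in the camera images.
- fixture: Fixed cell tester, 130 x 370 mm aluminium base. Origin: on the bench; +y along the V-groove from the hood to the tailstock, z up. Cream 90 deg V-bed y -128..112, top 50 mm up, 48 wide; a cell in it has its axis at x 0, 60 mm up. Hood (54 wide inside, top 95 mm up) covers y -129..-95; hidden in it is the contact screw, its face at y -124..-104, reset for each cell and not measured
- cell: The long cell to load: grey lithium cylinder, diameter 38 mm, 120 mm long in all, 0.27 to 0.43 kg. Origin: on its axis at mid length; y along the axis, the raised terminal (14 mm wide, 4 mm high) at -y, the flat end at +y. It lies in the tray terminal end to the right (-y) and goes into the fixture the same way, terminal to the hood. It slides in the groove at 2 to 5 N
- cell_nose (a point): Tip of the long cell's raised terminal, on the axis, 60 mm from the cell's origin at -y. Home = this touches the contact screw's flat face (18 mm wide, on the groove axis). More than 12 N on that contact bends it
- cell_rear (a point): Centre of the long cell's flat end, on the axis, 60 mm from the cell's origin at +y
- tailstock (a joint): Travel of the tailstock from its far end towards the hood, m, 0 to 0.135. A 118 mm wide grey block on two guide rods; stiff to slide (3 N) and stays where it is left; nothing springs back
- knob (a point): Where to hold the tailstock: middle of its black knob, upright cylinder 22 mm across, 84 to 116 mm above the bench; the block's top is 78 mm up. Fixture axes: x 0, y 0.144 m minus the joint's value
- tail_tip (a point): Front of the tailstock's brass contact tip (14 mm wide) on the groove axis, 31 mm nearer the hood than the knob; it pushes on the cell's flat end. Starts 0.093 to 0.113 m from the fixture's origin, along +y
- tray: Fixed cream tray, 250 x 190 mm, rim 22 mm high; two troughs along its y at x -55 and +55 mm hold a cell each, axis 40 mm above the bench, saddle tops 30 mm. Origin: centre of its underside
- short_cell: Shorter cell, same make, 38 mm x 85 mm, in the other trough; leave it. Origin on its axis at mid length, y along it
- gel_jar: White jar, 64 mm across, 75 mm high, beyond the fixture; leave it. Origin: centre of its underside
- driver: Screwdriver lying beyond the fixture; leave it
Mind the look-alikes: they are no part of the job. Leave any black, pink or yellow look-alike of the cell alone.

How it is judged (in metres and radians):
At the end, for the whole second after the job is handed in: The long cell lies in the V-groove within 0.05 rad of its axis, the tip of its terminal within 2 mm of the middle of the contact screw's face, the tailstock's tip within 3.5 mm of the middle of its flat end, everything released and at rest (distance between cell_nose and stud_face below 0.002 m and distance between tail_tip and cell_rear below 0.0035 m and angle between the y axis of cell and the y axis of fixture, either way round below 0.05 rad and linear speed of cell below 0.01 m/s); the robot touches nothing.
It fails at once if more than 12 N on the contact screw (contact force between cell and stud above 12 N).
It fails at once if the long cell let go more than 12 mm above its place in the groove (contact force between cell and the fingers below 0.05 N and height (world z) of cell above 0.072 m).
It fails at once if the short cell, the jar or the screwdriver moved by more than 15 mm (distance of any of short_cell, gel_jar, driver from where it was at the start of the episode above 0.015 m).
It also fails if it takes over 50 s, if anything falls off the work surface, if the arm or the gripper's body presses on something with over 40 N, if the wrist force passes 120 N, or if a joint passes its speed limit or range.

## Robot

A 6-joint arm with a two-finger parallel gripper is mounted at the origin on the work surface. World frame = base frame: x ahead of the robot, y to its left, z up, the work surface at z = 0. Lengths are in mm, angles in rad, forces in N, time in s.
With the tool pointing down it reaches from about 275 to 750 mm from the base axis. Payload 10.2 kg.
Tool frame: the origin (TCP) lies between the finger pads; the fingertips stand manip.finger_overhang ahead of it and the grasp point (between the pads) is the TCP (manip.finger_overhang is the distance from the TCP to the fingertips, in mm); z points along the fingers, x is the direction in which the jaws open and shut, and the axes are right-handed (so a half turn about z gives the same grasp; the last joint's range is limited). The gripper opens to 85 mm and grips with 20 to 120 N. Pads are 22 mm wide; open, the fingers measure 114 mm over their backs; the gripper's body (76 mm by 85 mm) begins 54 mm behind the grasp point. The pads swing forward as they close: fully open they stand 13 mm farther back than shut.
Start: joints at [1.053, 0.313, 1.498, -0, 1.331, -0.223], TCP at [152.551, 502.354, 250.294] pointing down, gripper open.
Joint ranges: [-2.94, 2.94], [-0.97, 2.17], [0.19, 2.56], [-1.23, 4.37], [0.02, 3.11], [-2.88, 2.88]. Speed limits (rad/s): [2.39, 2.39, 3.01, 3.14, 3.14, 3.14].

## Interface

Orientations are given as a unit quaternion [w, x, y, z].
In Python, from plant import manip gives the robot as it stands.
- The arm moves only by the tool carry_out, never from a script. Its argument "deltas" is a list of rows, each a list of 2 entries, a list of its own where there are three numbers: the shift along the world's x, y, z in cm, then the turn about the world's z in rad. In form: [[[x, y, z], turn], ...]. A call has exactly 8 rows; each row shifts and turns the commanded pose from where the row before left it; what a row does not reach is not made up. A row lasts 1/12 s, in which the tool goes at most 41.7 mm and 7.16 degrees, less where a joint would pass 70% of its speed; a pose out of reach is approached as far as the arm can. A call with a gripper value outside its range is refused whole. "fingers" is the closure in counts, from 0 (fully open) to 255 (shut), set as the call begins (left out, the last holds). The fingers move at their own pace and stop on an object; the grip force is fixed at half the most. Time passes only in rows, so rows that do not move let the fingers close, or fill a call up. It gives the time, the measured TCP pose, the force and the opening at its end, in the units of the state.
- manip.get_obs(): the state, without advancing time (a new reading comes with each control period).
- manip.capture(name): name is "side" or "top" or "wrist"; returns a dict with "color" (420x560x3 uint8, red, green, blue), "depth" (420x560 float32, mm along the optical axis (not along the pixel's ray), 0 where there is no reading), "intrinsics" (3x3 intrinsics, pixels), "T" (4x4, takes a point from camera to world coordinates). Camera axes: x right, y up, looking along -z (the intrinsics and any distortion apply to the point x, -y, -z); pixel columns grow to the right and rows downward; lengths in mm; the calibration is good to about 2 mm. A picture is of the moment at which its call begins.
- manip.job_done(): hands the job in, once; it reports no verdict.
Trained networks look in a picture, given as the dict that the camera call returned (one of the last four; its "shot" number tells which), for a name from the list of things; names that differ only in an ending like _2 or _b are one class to them, and where a whole thing is asked for, a point or a joint stands for the part that bears it (a point fixed in the world has none). Each returns a list of dicts, best first, with "p" (0 to 1); they miss things now and then, are a little off and sometimes report something else, mostly with a low value. They report only what shows in the picture. A call takes as long as a camera call. They do not tell look-alikes from the thing itself.
- manip.regions_of(target, picture): "pixels" (420x560 bool, what is visible of it) and "point" ([column, row] in pixels, amid what is visible of it).
The state is a dict: "t": time; "qpos": joint angles; "joint_vel": joint speeds; "tau": joint torques, N m; "eef_pos": TCP position; "ee_rot": TCP orientation; "force": force on the tool from outside, world axes, zero at the start; "ft_torque": the same for the moment, N m; "finger_gap": finger opening in mm.
Only numpy, scipy, OpenCV 4.12 (cv2) and the standard library are available. Lean on these libraries where they do the work, as an engineer would, in place of code of your own. Each camera call takes 0.05 s, during which the arm holds its last target.

## Working session

There is one attempt and no reset: what is moved stays moved. The work goes in short steps, Python scripts to look and compute and a tool call to move; the robot and the scene stay as the last step left them, time stands still between calls to the robot, and variables do not carry over. Pictures are saved under pics/ and viewed, and the job is handed in when it is done.

Besides the shell and the picture viewer there is one more tool, called after ">>>" as name([rows], argument=value, ...), one row to a line, values as JSON. carry_out: Moves the arm, as the interface text tells. Its arguments: {"type":"object","properties":{"deltas":{"type":"array"},"fingers":{"type":"number"}},"required":["deltas"]}

```bash
mkdir -p pics; ls
cat > h.py <<'E'
import numpy as np, cv2
from plant import manip
def save(im,name): cv2.imwrite('pics/'+name,im[:,:,::-1])
def world(p,mask=None):
    K=p['intrinsics'];d=p['depth'];T=p['T']
    v,u=np.nonzero((d>0) if mask is None else (mask&(d>0)))
    z=d[v,u];X=(u-K[0,2])/K[0,0]*z;Y=(v-K[1,2])/K[1,1]*z
    P=np.stack([X,-Y,-z,np.ones_like(z)],1)
    return (P@np.array(T).T)[:,:3],u,v
E
python3 - <<'E'
from h import *
o=manip.get_obs();print({k:np.round(v,3) for k,v in o.items()});print(manip.finger_overhang)
for n in ('top','side'):
    p=manip.capture(n);save(p['color'],n+'0.png');print(n,p.keys(),np.round(p['T'],3).tolist(),p['intrinsics'].tolist())
    for t in ('cell','short_cell','fixture','knob','tray','gel_jar','driver'):
        for r in manip.regions_of(t,p)[:4]:
            P,u,v=world(p,r['pixels']);
            print(t,round(r['p'],2),r['point'],r['pixels'].sum(),np.round(np.median(P,0)) if len(P) else None, np.round(P.min(0)),np.round(P.max(0)))
E
```

```text
pics
{'t': np.float64(0.0), 'qpos': array([ 1.053,  0.313,  1.498,  0.   ,  1.331, -0.223]), 'joint_vel': array([ 0.002,  0.001, -0.001,  0.   ,  0.002,  0.   ]), 'tau': array([-0.0000e+00, -4.1227e+01, -2.5975e+01, -0.0000e+00,  4.0000e-03,
       -0.0000e+00]), 'eef_pos': array([152.439, 502.135, 249.712]), 'ee_rot': array([ 0.   ,  0.803,  0.596, -0.001]), 'force': array([ 0.664, -0.803, -0.401]), 'ft_torque': array([ 0.029,  0.006, -0.017]), 'finger_gap': np.float64(85.572)}
19.0
top dict_keys(['color', 'depth', 'intrinsics', 'T', 'shot']) [[0.059, 0.975, -0.213, 326.84], [-0.998, 0.059, -0.009, 215.861], [0.004, 0.213, 0.977, 1149.437], [0.0, 0.0, 0.0, 1.0]] [[379.1371745248589, 0.0, 274.96740892759726], [0.0, 379.1371745248589, 211.50648132463488], [0.0, 0.0, 1.0]]
cell 0.91 [151.9, 275.3] 581 [356. 571.  34.] [307. 521.  -5.] [407. 627.  42.]
cell 0.9 [196.1, 312.9] 544 [270. 424.  34.] [237. 366.   5.] [303. 481.  43.]
cell 0.81 [329.7, 134.2] 417 [832.  66.  33.] [780.  29.  -0.] [898. 100.  42.]
cell 0.79 [193.3, 232.9] 468 [492. 469.  35.] [444. 418.  -4.] [550. 516.  42.]
[... 1267 characters left out ...]
185.   3.] [582. 329.  61.]
cell 0.73 [420.7, 234.9] 891 [834.  51.  28.] [782.  22.  -1.] [896.  95.  40.]
short_cell 0.58 [223.9, 222.0] 551 [448. 254.  51.] [431. 226.   2.] [496. 350.  59.]
fixture 0.96 [316.9, 350.6] 14427 [ 459. -141.   42.] [ 356. -287.   -4.] [624. 148. 117.]
knob 0.8 [264.3, 290.9] 1955 [426.  12.  73.] [372. -12.   1.] [510. 129. 117.]
tray 0.95 [249.3, 236.2] 5198 [502. 227.   5.] [372. 143.  -5.] [640. 362.  51.]
gel_jar 0.75 [368.8, 239.3] 1164 [702.  65.  47.] [680.  46.  -5.] [808. 194.  76.]
driver 0.56 [450.7, 299.9] 906 [ 768. -121.   17.] [ 648. -154.   -4.] [852. -54.  27.]
driver 0.41 [367.7, 238.6] 1162 [702.  65.  47.] [680.  46.  -5.] [811. 197.  76.]
```

Run:
```python
import cv2
for n in('top0','side0'):
    im=cv2.imread(f'pics/{n}.png')
    cv2.imwrite(f'pics/{n}b.png',cv2.resize(im,(784,588),interpolation=cv2.INTER_CUBIC))
im=cv2.imread('pics/top0.png')[190:300,210:320]
cv2.imwrite('pics/crop0.png',cv2.resize(im,None,fx=5,fy=5,interpolation=cv2.INTER_CUBIC))
```

```text
(no output)
```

View pics/top0b.png

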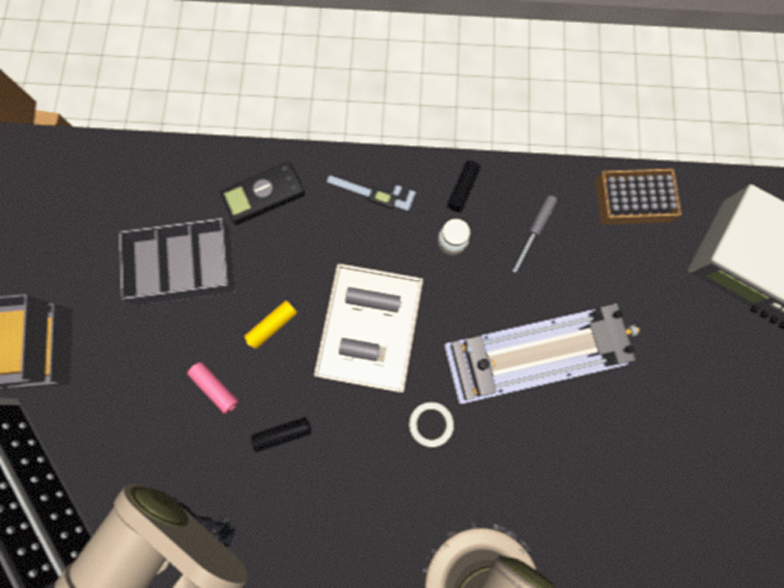

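View pics/side0b.png

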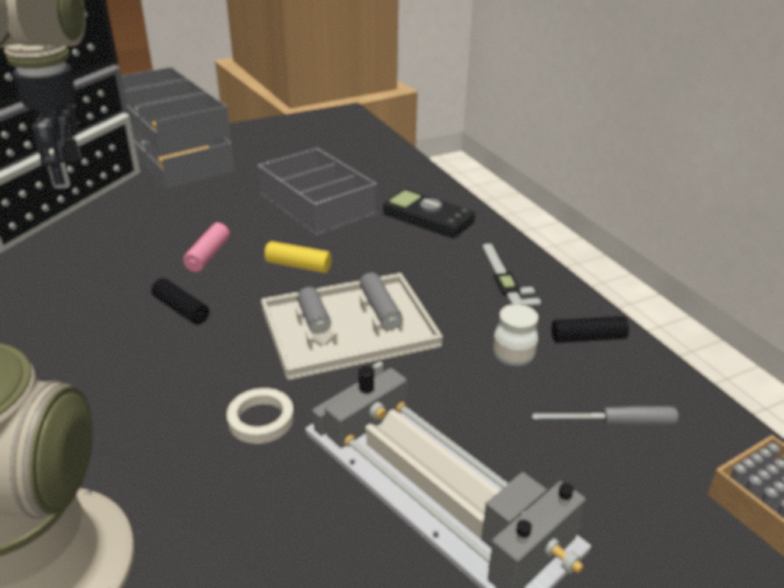

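View pics/crop0.png

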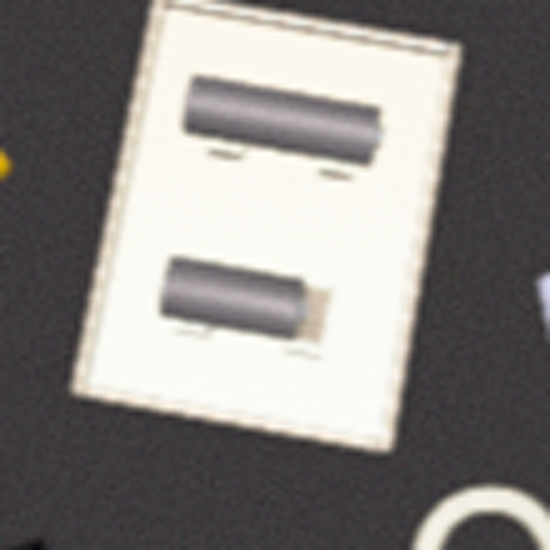

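Candidates for the long cell (pixels in the 560x420 top image):
- grey long in the tray at (266,212)
- grey short in the tray at (258,248)
- yellow at (193,233)
- pink at (152,275)
- black at (196,313) and (330,134)

The description picks the longer grey one at (266,212). In the crop it is clearly longer than the other grey cell.

```bash
cat >> h.py <<'E'
def rot(o):
    w,x,y,z=o['ee_rot'];return np.array([[1-2*(y*y+z*z),2*(x*y-w*z)],[2*(x*y+w*z),1-2*(x*x+z*z)]])
def cellfit(p,c,zlo,L=75,W=30,axis_z=40,ang0=None,zhi=None):
    P,u,v=world(p)
    m=(P[:,2]>zlo)&(P[:,2]<(zhi or axis_z+28))&(np.hypot(P[:,0]-c[0],P[:,1]-c[1])<L)
    Q=P[m]
    if ang0 is not None:
        n=np.array([-np.sin(ang0),np.cos(ang0)]);Q=Q[np.abs((Q[:,:2]-np.array(c[:2]))@n)<W]
    mu=Q[:,:2].mean(0);w,V=np.linalg.eigh(np.cov(Q[:,:2].T));d=V[:,1]; d=d*np.sign(d[1])
    s=(Q[:,:2]-mu)@d;n=np.array([-d[1],d[0]]);t=(Q[:,:2]-mu)@n
    lo,hi=np.percentile(s,[.5,99.5]);tl,th=np.percentile(t,[1,99])
    c2=mu+d*(lo+hi)/2+n*(tl+th)/2
    return c2,d,hi-lo,th-tl,len(Q),Q[:,2].max()
E
python3 - <<'E'
from h import *
p=manip.capture('top')
print('long',cellfit(p,(556,254),42))
p2=manip.capture('side')
print('long',cellfit(p2,(556,240),42))
for q in(p,p2):
    P,u,v=world(q)
    m=(P[:,0]>340)&(P[:,0]<620)&(P[:,1]<100)&(P[:,1]>-330)
    Q=P[m]
    # knob
    k=Q[(Q[:,2]>95)&(Q[:,2]<125)&(Q[:,1]>-40)];print('knob',len(k),k.mean(0).round(1),k[:,2].max())
    b=Q[(Q[:,2]>3)&(Q[:,2]<30)];
    r=cv2.minAreaRect(b[:,:2].astype(np.float32));print(r)
    h=Q[(Q[:,2]>84)&(Q[:,1]<-100)];print('hood',cv2.minAreaRect(h[:,:2].astype(np.float32)),np.percentile(h[:,2],[50,95]))
    v_=Q[(Q[:,2]>44)&(Q[:,2]<56)];print('bed',cv2.minAreaRect(v_[:,:2].astype(np.float32)))
    t=Q[(Q[:,2]>70)&(Q[:,2]<84)&(Q[:,1]>-40)];print('block',cv2.minAreaRect(t[:,:2].astype(np.float32)))
E
```

```text
long (array([559.28871726, 252.27464529]), array([0.11621444, 0.99322415]), np.float64(116.46401399916802), np.float64(35.7203646089405), 481, np.float64(64.56936863290139))
long (array([560.56377971, 248.42639224]), array([0.10103221, 0.99488316]), np.float64(118.119981570878), np.float64(35.04987610158226), 539, np.float64(60.14300093740553))
knob 59 [430.1  27.8 113. ] 119.34360409084366
((479.976806640625, -113.61683654785156), (279.1350402832031, 427.2509765625), 0.06806039810180664)
hood ((505.0391540527344, -229.99526977539062), (119.99449157714844, 70.64005279541016), 17.25885009765625) [ 90.91902411 109.70524577]
bed ((469.89788818359375, -109.1927490234375), (119.67708587646484, 368.0190734863281), 16.401586532592773)
block ((429.90887451171875, 27.06085968017578), (117.09748840332031, 38.08738327026367), 17.43134880065918)
knob 163 [429.9  18.3 108.8] 116.3485594931866
((475.4429016113281, -87.31961059570312), (229.01153564453125, 403.0806579589844), 6.807496547698975)
hood ((506.69085693359375, -233.80140686035156), (121.13836669921875, 70.77318572998047), 16.514211654663086) [ 89.85862264 109.81191839]
bed ((472.2210388183594, -120.5804443359375), (119.72295379638672, 382.4835205078125), 16.319839477539062)
block ((431.932861328125, 18.74007797241211), (118.7507095336914, 44.04957580566406), 15.021699905395508)
```

>>> carry_out([
  [[2.5,-1.6,0.3],-0.087],
  [[2.5,-1.6,0.3],-0.087],
  [[2.5,-1.6,0.3],-0.087],
  [[2.5,-1.6,0.3],-0.087],
  [[2.5,-1.6,0.3],-0.087],
  [[2.5,-1.6,0.3],-0.087],
  [[2.5,-1.6,0.3],-0.087],
  [[2.5,-1.6,0.3],-0.087],
], fingers=0)

```text
t: 1.57
eef_pos: [353.7, 373.4, 274.6]
ee_rot: [-0.0, 0.959, 0.284, 0.0]
force: [0.3, -0.3, -0.5]
finger_gap: 85.3
```

>>> carry_out([
  [[2.5,-1.6,0],-0.087],
  [[2.5,-1.6,0],-0.087],
  [[2.5,-1.6,0],-0.087],
  [[2.5,-1.6,0],-0.087],
  [[2.5,-1.6,0],-0.087],
  [[2.5,-1.6,0],-0.087],
  [[2.5,-1.6,0],-0.087],
  [[2.0,-1.0,0],-0.087],
])

```text
t: 2.23
eef_pos: [549.2, 250.6, 274.1]
ee_rot: [0.0, 0.998, -0.061, -0.0]
force: [0.1, 0.9, -0.2]
finger_gap: 85.2
```

Run:
```python
from h import *
p=manip.capture('wrist');save(p['color'],'w1.png')
o=manip.get_obs();print(o['t'],o['eef_pos'],o['ee_rot'],o['qpos'],o['force'])
R=rot(o);print('jaw ang',np.arctan2(R[1,0],R[0,0]))
print('wristT',np.round(p['T'],2).tolist())
print('long',cellfit(p,(559,252),42))
print('long',cellfit(p,(559,252),50))
```

```text
2.2833 [551.6150208  248.99150265 273.51424934] [ 4.68056061e-04  9.97908824e-01 -6.46344775e-02  3.79877807e-04] [ 2.31082237e-01  4.80103009e-01  1.19651403e+00 -1.12324865e-03
  1.46452176e+00  3.60560286e-01] [ 2.84505836 -1.99665011  0.16749688]
jaw ang -0.12935879196445743
wristT [[0.99, 0.12, 0.03, 557.55], [-0.12, 0.95, 0.29, 323.75], [0.0, -0.29, 0.96, 397.39], [0.0, 0.0, 0.0, 1.0]]
long (array([561.54017957, 253.57051631]), array([0.11743526, 0.99308054]), np.float64(114.9739477569264), np.float64(36.030741701138865), 3639, np.float64(60.18596325802821))
long (array([561.70879193, 253.55989945]), array([0.12184231, 0.99254947]), np.float64(114.9770745747228), np.float64(30.331889393432668), 3137, np.float64(60.18596325802821))
```

View pics/w1.png

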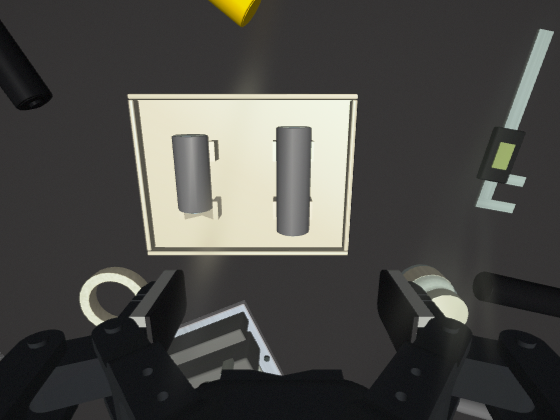

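>>> carry_out([
  [[1.35,0,-2],0],
  [[0,0,-3],0],
  [[0,0,-3],0],
  [[0,0,-3],0],
  [[0,0,-3],0],
  [[0,0,-0.4],0],
  [[0,0,0],0],
  [[0,0,0],0],
])

```text
t: 2.95
eef_pos: [561.8, 252.6, 132.0]
ee_rot: [-0.0, 0.998, -0.058, 0.001]
force: [0.3, 0.8, 0.4]
finger_gap: 85.5
```

Run:
```python
from h import *
p=manip.capture('wrist');save(p['color'],'w2.png')
o=manip.get_obs();print(o['t'],o['eef_pos'],o['ee_rot'],o['force'])
R=rot(o);print('jaw ang',np.arctan2(R[1,0],R[0,0]))
print('long',cellfit(p,(561,252),42,zhi=63))
print('long',cellfit(p,(561,252),50,zhi=63))
```

```text
3.0 [562.01134517 252.63841079 132.53119796] [-4.90944646e-04  9.98319983e-01 -5.79156836e-02  1.65647819e-03] [ 0.31456298 -0.49449174  1.40327267]
jaw ang -0.11589829733161931
long (array([561.64943668, 253.895769  ]), array([0.12189754, 0.99254269]), np.float64(115.05102728963604), np.float64(35.91903116290351), 9227, np.float64(60.575855706103))
long (array([561.67970276, 253.67791346]), array([0.12065058, 0.99269504]), np.float64(114.6727633511007), np.float64(30.584095839334598), 8024, np.float64(60.575855706103))
```

View pics/w2.png

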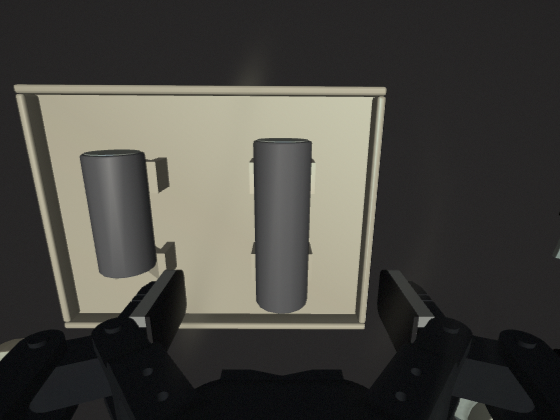

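>>> carry_out([
  [[0,0.1,-2.5],0],
  [[0,0,-2.5],0],
  [[0,0,-2.0],0],
  [[0,0,-0.9],0],
  [[0,0,0],0],
  [[0,0,0],0],
  [[0,0,0],0],
  [[0,0,0],0],
])

```text
t: 3.67
eef_pos: [561.9, 253.6, 53.0]
ee_rot: [-0.0, 0.998, -0.058, 0.001]
force: [0.1, 0.3, -0.1]
finger_gap: 85.4
```

>>> carry_out([
  [[0,0,0],0],
  [[0,0,0],0],
  [[0,0,0],0],
  [[0,0,0],0],
  [[0,0,0],0],
  [[0,0,0],0],
  [[0,0,0],0],
  [[0,0,0],0],
], fingers=255)

```text
t: 4.33
eef_pos: [562.1, 253.3, 52.1]
ee_rot: [-0.0, 0.998, -0.058, 0.001]
force: [4.6, -2.1, 5.6]
finger_gap: 36.2
```

Run:
```python
from h import *
p=manip.capture('wrist');save(p['color'],'w3.png')
o=manip.get_obs();print(o['t'],o['eef_pos'],o['force'],o['finger_gap'],o['ft_torque'])
p=manip.capture('side')
cv2.imwrite('pics/s3.png',cv2.resize(p['color'][130:290,180:380,::-1],None,fx=4,fy=4,interpolation=cv2.INTER_CUBIC)[:600])
```

```text
4.3833 [562.06240594 253.300216    52.0760843 ] [ 4.62376685 -1.32772887  4.89719039] 35.7606204230517 [-0.24061706 -0.93953363 -0.10152827]
```

View pics/w3.png

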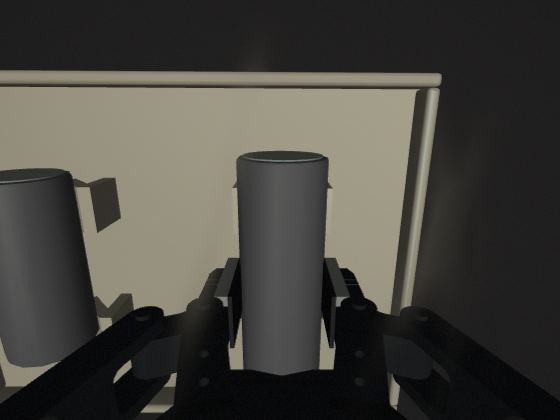

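View pics/s3.png

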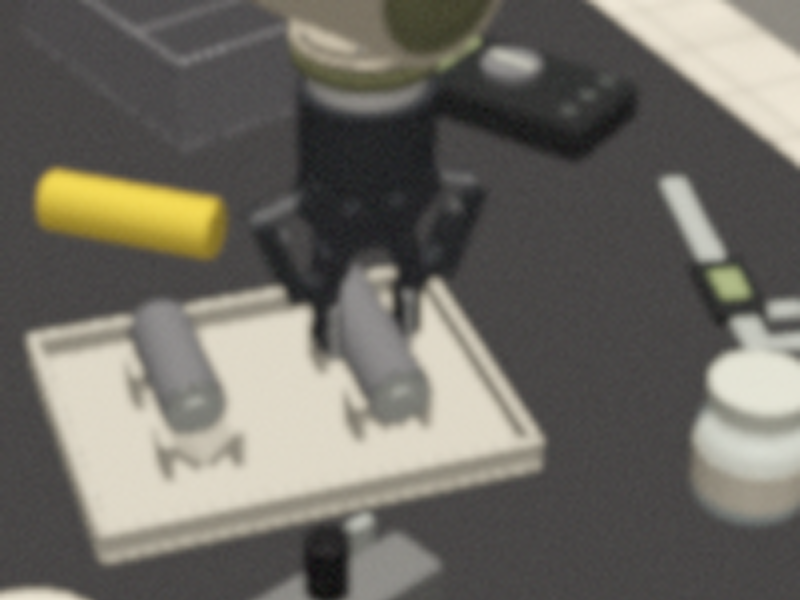

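>>> carry_out([
  [[0,0,0.4],0],
  [[0,0,0.4],0],
  [[0,0,0.4],0],
  [[0,0,0.4],0],
  [[0,0,0.4],0],
  [[0,0,0],0],
  [[0,0,0],0],
  [[0,0,0],0],
])

```text
t: 5.1
eef_pos: [560.9, 253.3, 71.1]
ee_rot: [0.0, 0.998, -0.058, -0.0]
force: [0.1, 0.3, -3.6]
finger_gap: 35.6
```

Run:
```python
from h import *
o=manip.get_obs();print(o['t'],o['eef_pos'],o['force'],o['finger_gap'],o['ft_torque'])
p=manip.capture('wrist');save(p['color'],'w4.png')
p=manip.capture('side')
cv2.imwrite('pics/s4.png',cv2.resize(p['color'][130:290,180:380,::-1],None,fx=4,fy=4,interpolation=cv2.INTER_CUBIC)[:600])
```

```text
5.1 [560.8501947  253.33661706  71.08684061] [ 0.14820314  0.30434152 -3.62406065] 35.64115523468688 [-0.01594699 -0.00686469 -0.03812498]
```

View pics/w4.png

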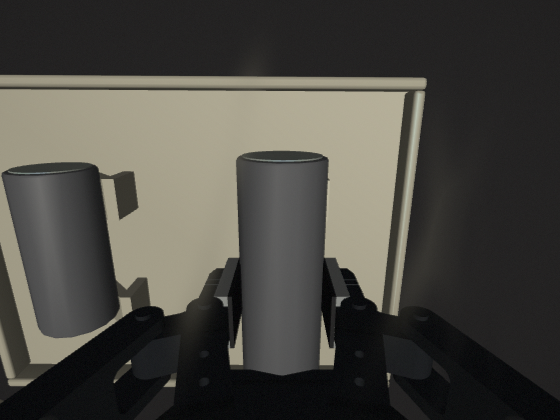

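View pics/s4.png

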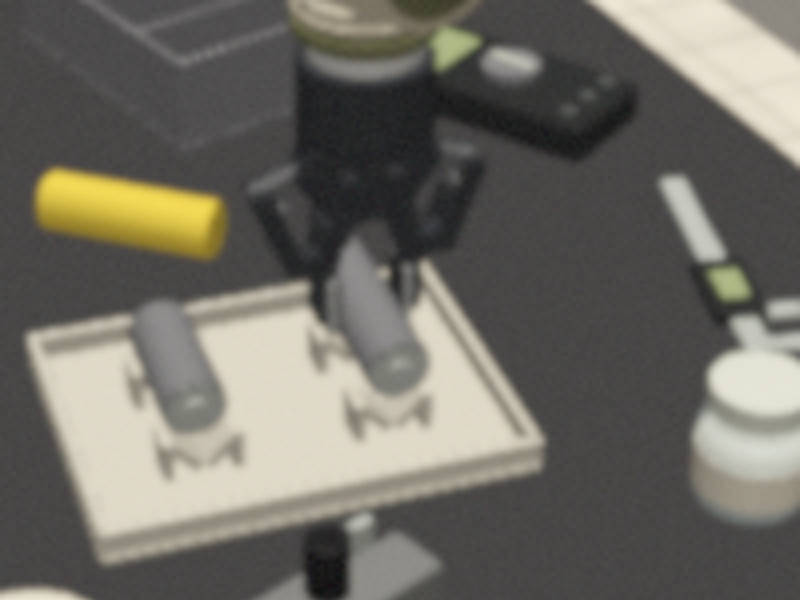

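>>> carry_out([
  [[0,0,2],0],
  [[0,0,3],0],
  [[0,0,3],0],
  [[0,0,3],0],
  [[0,0,3],0],
  [[0,0,2],0],
  [[0,0,0],0],
  [[0,0,0],0],
])

```text
t: 5.87
eef_pos: [561.0, 253.3, 231.0]
ee_rot: [-0.0, 0.998, -0.058, 0.0]
force: [-0.0, -0.0, -5.4]
finger_gap: 35.6
```

>>> carry_out([
  [[-0.7,-3.0,0],0.05],
  [[-0.7,-3.0,0],0.05],
  [[-0.7,-3.0,0],0.05],
  [[-0.7,-3.0,0],0.05],
  [[-0.7,-3.0,0],0.05],
  [[-0.7,-3.0,0],0.05],
  [[-0.7,-3.0,0],0.05],
  [[-0.7,-3.0,0],0.05],
])

```text
t: 6.53
eef_pos: [503.6, 12.2, 228.9]
ee_rot: [-0.001, 0.99, 0.143, -0.002]
force: [0.4, -0.1, -3.3]
finger_gap: 36.0
```

>>> carry_out([
  [[0,-3.0,0],0],
  [[0,-2.0,0],0],
  [[0,0,0],0],
  [[0,0,0],0],
  [[0,0,0],0],
  [[0,0,0],0],
  [[0,0,0],0],
  [[0,0,0],0],
])

```text
t: 7.2
eef_pos: [505.0, -35.9, 231.1]
ee_rot: [-0.0, 0.99, 0.142, -0.0]
force: [0.4, -0.6, -4.5]
finger_gap: 36.1
```

Run:
```python
from h import *
o=manip.get_obs();print(o['t'],o['eef_pos'],o['force'],o['finger_gap'],o['ft_torque'],o['qpos'])
R=rot(o);print('jaw ang',np.arctan2(R[1,0],R[0,0]))
p=manip.capture('wrist');save(p['color'],'w5.png');np.savez('w5.npz',**{k:p[k] for k in('color','depth','intrinsics','T')})
print('heldcell',cellfit(p,o['eef_pos'],200,L=90,W=22,ang0=np.pi/2+.286,axis_z=220))
```

```text
7.2 [505.00729766 -35.91973847 231.08913981] [ 0.43118935 -0.5747026  -4.54389343] 36.11595336695719 [ 0.01059949  0.00359002 -0.0298501 ] [-3.02813162e-01  2.87881587e-01  1.58297349e+00  4.89198910e-05
  1.27109061e+00 -5.87985543e-01]
jaw ang 0.28515796156859563
heldcell (array([501.97789695, -25.66109644]), array([-0.27783735,  0.96062813]), np.float64(95.350137800212), np.float64(39.472923206728304), 19907, np.float64(247.99309720408638))
```

View pics/w5.png

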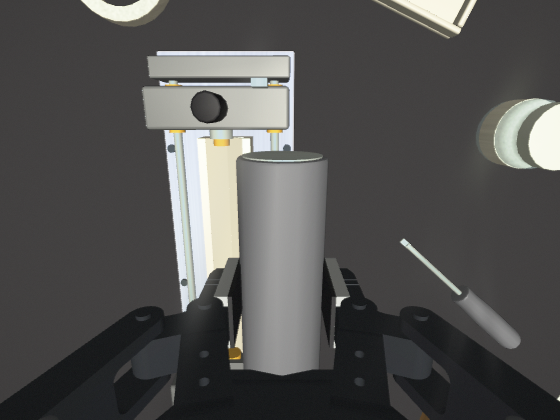

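Run:
```python
from h import *
p=dict(np.load('w5.npz'))
P,u,v=world(p)
e=np.array([505.0,-35.9])
def rect(Q):
    r=cv2.minAreaRect(Q[:,:2].astype(np.float32));return np.round(r[0],1),np.round(r[1],1),round(r[2],2)
# block top
m=(v<150)&(P[:,2]>72)&(P[:,2]<82)&(u<295)
Q=P[m];print('all top',rect(Q))
m=(v>84)&(v<132)&(u>135)&(u<295)&(P[:,2]>72)&(P[:,2]<84)
print('block',rect(P[m]),np.median(P[m][:,2]))
k=P[(v>85)&(v<130)&(u>185)&(u<232)&(P[:,2]>108)&(P[:,2]<122)];print('knob',rect(k),k.mean(0),len(k),np.median(k[:,2]))
# end plate
m=(v>50)&(v<82)&(u>140)&(u<295)&(P[:,2]>40)
print('endplate',rect(P[m]),np.median(P[m][:,2]))
# rods
for a,b in((165,200),(255,290)):
    m=(v>135)&(v<(290 if a<200 else 150))&(u>a)&(u<b)&(P[:,2]>30)&(P[:,2]<75); print('rod',m.sum(),np.median(P[m],0) if m.sum() else '')
    if a<200:
        Q=P[m];w,V=np.linalg.eigh(np.cov(Q[:,:2].T));print(V[:,1],Q.mean(0),w)
# base corners edges
m=(v>50)&(v<330)&(u>150)&(u<300)&(P[:,2]>5)&(P[:,2]<25)
print('base',rect(P[m]),np.median(P[m][:,2]))
# bed left edge
m=(v>150)&(v<330)&(u>195)&(u<240)&(P[:,2]>46)&(P[:,2]<54)
Q=P[m];w,V=np.linalg.eigh(np.cov(Q[:,:2].T));print('bedL',V[:,1],Q.mean(0),w,len(Q))
# tip
m=(v>139)&(v<146)&(u>212)&(u<232); print('tip',m.sum(),np.median(P[m],0),P[m][:,:3].min(0),P[m].max(0))
# held cell
m=(u>238)&(u<328)&(v>165)&(v<255)&(P[:,2]>200)
Q=P[m]
w_,V=np.linalg.eigh(np.cov(Q[:,:2].T))
al=.2855;d=np.array([-np.sin(al),np.cos(al)]);n=np.array([np.cos(al),np.sin(al)])
s=(P[:,:2]-e)@d;t=(P[:,:2]-e)@n
mm=(u>230)&(u<335)&(v>150)&(v<255)&(P[:,2]>205)
for a in range(10,66,8):
    q=mm&(abs(s-a)<2)
    if q.sum()<20: continue
    A=np.c_[2*t[q],2*P[q,2],np.ones(q.sum())];x=np.linalg.lstsq(A,t[q]**2+P[q,2]**2,rcond=None)[0]
    print(a,q.sum(),'axis t,z,r',x[0].round(2),x[1].round(2),np.sqrt(x[2]+x[0]**2+x[1]**2).round(2),'top',np.percentile(P[q,2],98).round(1))
print('rear s',np.percentile(s[mm],[99,99.5,99.9]))
```

```text
all top (array([431.8,  25.3]), array([117.7,  33.3]), 16.35)
block (array([431.8,  25.3]), array([117.7,  33.3]), 16.35) 77.55405632173708
knob (array([432. ,  25.7]), array([21.1, 21.2]), 16.26) [432.40582112  25.56057881 115.28236543] 816 115.49011435122114
endplate (array([422.7,  54.5]), array([119.4,  24.3]), 16.37) 55.5474729548115
rod 1305 [416.6317638  -77.04829844  36.91300644]
[-0.25855921  0.96599541] [416.61863271 -80.24870235  37.20726348] [  22.39052784 2272.79876158]
rod 111 [484.67650256   8.93895888  37.07722524]
base (array([456.2, -58.9]), array([130.1, 279.6]), 16.31) 17.67042927621054
bedL [-0.27602292  0.96115105] [440.74144475 -70.69256258  48.97094755] [  12.49073296 1265.0246697 ] 1449
tip 114 [441.21518223  -1.75016751  65.34996419] [429.00078148  -8.78664189  35.77740945] [446.82112418   1.94401041  69.13631617]
18 84 axis t,z,r -0.2 218.32 18.83 top 231.8
26 817 axis t,z,r -0.17 218.98 18.4 top 238.1
34 869 axis t,z,r -0.19 218.97 18.41 top 238.1
42 920 axis t,z,r -0.16 218.99 18.44 top 238.0
50 957 axis t,z,r -0.09 219.07 18.35 top 238.1
58 1231 axis t,z,r -0.06 222.88 13.37 top 237.5
rear s [58.36820806 58.4022078  58.46710589]
```

>>> carry_out([
  [[-1.0,-3.0,0],0],
  [[-1.0,-3.0,0],0],
  [[-0.95,-2.85,0],0],
  [[0,0,-2],0],
  [[0,0,-3],0],
  [[0,0,-3],0],
  [[0,0,-3],0],
  [[0,0,0],0],
])

```text
t: 7.92
eef_pos: [473.1, -123.7, 116.7]
ee_rot: [-0.003, 0.99, 0.142, -0.004]
force: [-1.9, 1.9, -4.5]
finger_gap: 35.7
```

>>> carry_out([
  [[0,0,-1],0],
  [[0,0,0],0],
  [[0,0,0],0],
  [[0,0,0],0],
  [[0,0,0],0],
  [[0,0,0],0],
  [[0,0,0],0],
  [[0,0,0],0],
])

```text
t: 8.58
eef_pos: [475.6, -125.2, 111.6]
ee_rot: [0.0, 0.99, 0.142, 0.0]
force: [1.0, -0.2, -3.4]
finger_gap: 35.6
```

Run:
```python
from h import *
o=manip.get_obs();print(o['t'],o['eef_pos'],o['force'],o['finger_gap'],o['ft_torque'])
R=rot(o);print('jaw ang',np.arctan2(R[1,0],R[0,0]))
p=manip.capture('wrist');save(p['color'],'w6.png');np.savez('w6.npz',**{k:p[k] for k in('color','depth','intrinsics','T')})
P,u,v=world(p);al=.285
d=np.array([-np.sin(al),np.cos(al)]);n=np.array([np.cos(al),np.sin(al)])
e=o['eef_pos'][:2];s=(P[:,:2]-e)@d;t=(P[:,:2]-e)@n;z=P[:,2]
print('tcp t,s',e@n,e@d)
m=(z>72)&(z<82)&(s>75)&(s<200)&(abs(t)<75)
def rect(a):
    r=cv2.minAreaRect(a.astype(np.float32));return np.round(r[0],1),np.round(r[1],1),round(r[2],2)
print('block (t,s)',rect(np.c_[t[m],s[m]]))
m=(z>46)&(z<53)&(s>62)&(s<120)&(abs(t)<40)
print('bed',m.sum(),rect(np.c_[t[m],s[m]]))
for a in range(66,110,8):
    q=m&(abs(s-a)<3);print(a,q.sum(),np.percentile(t[q],[2,98]) if q.sum()>5 else '')
m=(z>5)&(z<25)&(s>40)&(s<240)&(abs(t)<80);print('base t',np.percentile(t[m],[1,99]))
p=manip.capture('side');cv2.imwrite('pics/s6.png',cv2.resize(p['color'][240:420,190:430,::-1],None,fx=3.3,fy=3.3,interpolation=cv2.INTER_CUBIC))
```

```text
8.5833 [ 475.64355532 -125.182538    111.55462146] [ 1.03288065 -0.1571239  -3.38609091] 35.567250511153105 [-0.00422143  0.01151141  0.07347249]
jaw ang 0.28403004659207237
tcp t,s 421.26087704876784 -253.86361103709123
block (t,s) (array([0., 0.]), array([0., 0.]), 0.0)
bed 4984 (array([ 0.1, 91. ]), array([48.2, 57.9]), 0.01)
66 445 [-23.43106849  23.53544338]
74 494 [-23.59079834  23.7430207 ]
82 484 [-23.46548076  23.6010628 ]
90 501 [-23.50104644  23.5774688 ]
98 537 [-23.62944879  23.64808556]
106 544 [-23.50875178  23.50809771]
base t [-63.9263617  64.0195268]
```

View pics/w6.png

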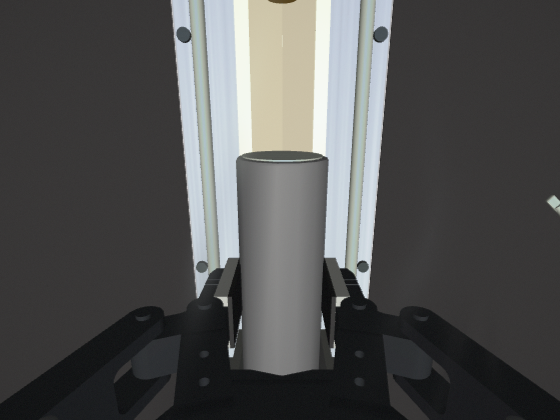

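View pics/s6.png

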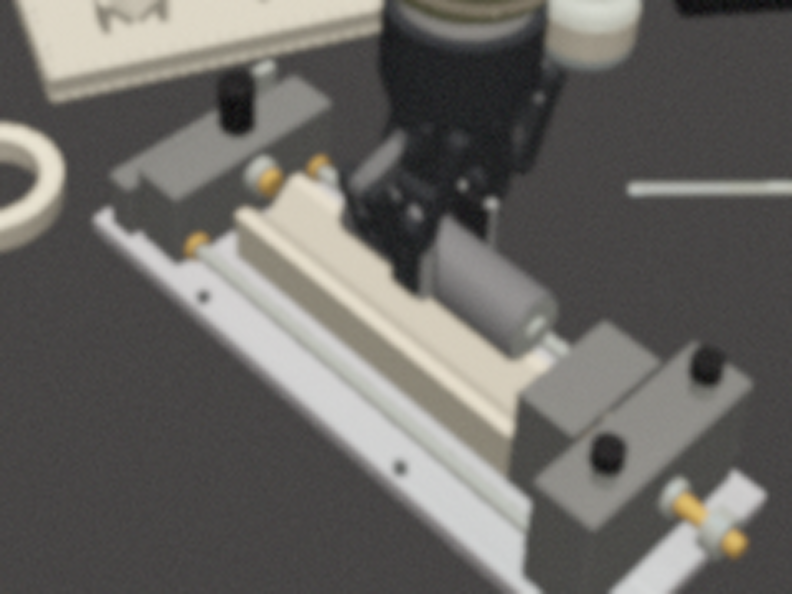

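>>> carry_out([
  [[0,0,-1],0],
  [[0,0,-1],0],
  [[0,0,-1],0],
  [[0,0,-0.5],0],
  [[0,0,-0.2],0],
  [[0,0,0],0],
  [[0,0,0],0],
  [[0,0,0],0],
])

```text
t: 9.35
eef_pos: [475.7, -125.2, 74.5]
ee_rot: [0.0, 0.99, 0.142, 0.0]
force: [0.3, 0.2, -3.5]
finger_gap: 35.5
```

>>> carry_out([
  [[0,0,-0.05],0],
  [[0,0,-0.05],0],
  [[0,0,0],0],
  [[0,0,-0.05],0],
  [[0,0,0],0],
  [[0,0,0],0],
  [[0,0,0],0],
  [[0,0,0],0],
])

```text
t: 10.02
eef_pos: [475.6, -125.2, 72.8]
ee_rot: [0.0, 0.99, 0.142, 0.0]
force: [0.3, -0.1, -3.7]
finger_gap: 35.7
```

>>> carry_out([
  [[0,0,-0.05],0],
  [[0,0,0],0],
  [[0,0,-0.05],0],
  [[0,0,0],0],
  [[0,0,0],0],
  [[0,0,0],0],
  [[0,0,0],0],
  [[0,0,0],0],
])

```text
t: 10.68
eef_pos: [475.9, -125.2, 72.2]
ee_rot: [0.0, 0.99, 0.142, 0.0]
force: [-0.1, 2.0, 5.6]
finger_gap: 35.6
```

Seated: the force in z went from -3.7 to +5.6 N. Next I open the fingers.

>>> carry_out([
  [[0,0,0],0],
  [[0,0,0],0],
  [[0,0,0],0],
  [[0,0,0],0],
  [[0,0,0],0],
  [[0,0,0],0],
  [[0,0,0],0],
  [[0,0,0],0],
], fingers=0)

```text
t: 11.35
eef_pos: [475.5, -125.2, 71.8]
ee_rot: [-0.0, 0.99, 0.142, -0.0]
force: [-0.4, 0.4, -0.0]
finger_gap: 85.8
```

>>> carry_out([
  [[0,0,2],0],
  [[0,0,3],0],
  [[0,0,3],0],
  [[0,0,3],0],
  [[0,0,2],0],
  [[-1,3.0,0],0],
  [[-1,3.0,0],0],
  [[-0.5,1.5,0],0],
])

```text
t: 12.02
eef_pos: [449.4, -48.0, 202.0]
ee_rot: [-0.0, 0.99, 0.142, -0.0]
force: [-0.1, -0.0, -0.1]
finger_gap: 85.3
```

>>> carry_out([
  [[0,0,0],0],
  [[0,0,0],0],
  [[0,0,0],0],
  [[0,0,0],0],
  [[0,0,0],0],
  [[0,0,0],0],
  [[0,0,0],0],
  [[0,0,0],0],
])

```text
t: 12.68
eef_pos: [450.6, -50.4, 201.7]
ee_rot: [-0.0, 0.99, 0.141, -0.0]
force: [0.2, -0.3, -0.9]
finger_gap: 85.0
```

```bash
cat > look.py <<'E'
from h import *
import sys
o=manip.get_obs();print(o['t'],o['eef_pos'],o['force'],o['finger_gap'])
R=rot(o);print('jaw ang',np.arctan2(R[1,0],R[0,0]))
n_=sys.argv[1]
p=manip.capture('wrist');save(p['color'],n_+'.png')
P,u,v=world(p);al=.285
d=np.array([-np.sin(al),np.cos(al)]);n=np.array([np.cos(al),np.sin(al)])
s=P[:,:2]@d+230;t=P[:,:2]@n-421.2;z=P[:,2]
e=o['eef_pos'][:2];print('tcp t,y',e@n-421.2,e@d+230)
def rect(a):
    r=cv2.minAreaRect(a.astype(np.float32));return np.round(r[0],1),np.round(r[1],1),round(r[2],2)
for nm,m in (('knob',(z>110)&(z<120)&(abs(t)<15)&(s>0)&(s<150)),('block',(z>74)&(z<81)&(abs(t)>22)&(abs(t)<65)&(s>-10)&(s<165)),('cell',(z>68)&(z<81)&(abs(t)<19)&(s>-95)&(s<80))):
    if m.sum()>20: print(nm,m.sum(),rect(np.c_[t[m],s[m]]),np.percentile(s[m],[0.5,99.5]).round(1),np.percentile(z[m],98))
m=(z>70)&(z<82)&(abs(t)<15)&(s>-90)&(s<70)
for a in range(-80,50,12):
    q=m&(abs(s-a)<2)
    if q.sum()<20: continue
    A=np.c_[2*t[q],2*z[q],np.ones(q.sum())];x=np.linalg.lstsq(A,t[q]**2+z[q]**2,rcond=None)[0]
    print(a,'axis t,z,r',x[0].round(2),x[1].round(2),np.sqrt(x[2]+x[0]**2+x[1]**2).round(2))
E
python3 look.py w7
```

```text
12.6833 [450.57233737 -50.36940122 201.70229668] [ 0.1529834  -0.30743234 -0.85880171] 85.04502699987445
jaw ang 0.2836946896559359
tcp t,y -2.9647385424404433 54.980647185587685
knob 1004 (array([  0.2, 133. ]), array([20.8, 20.9]), 44.23) [122.8 143.1] 117.08637095325498
block 4889 (array([1.000e-01, 1.348e+02]), array([118.1,  37.1]), 0.51) [116.  149.9] 79.15790224221057
cell 4601 (array([  0.4, -23.8]), array([117.7,  34.4]), 89.94) [-80.8  34.6] 79.18344682525941
-80 axis t,z,r 0.37 59.95 18.4
-68 axis t,z,r 0.37 61.07 17.48
-56 axis t,z,r 0.41 60.37 18.19
-44 axis t,z,r 0.28 61.66 16.96
-32 axis t,z,r 0.28 61.16 17.44
-20 axis t,z,r 0.21 60.99 17.6
-8 axis t,z,r 0.11 60.96 17.52
4 axis t,z,r 0.24 60.66 17.95
16 axis t,z,r 0.23 60.85 17.68
28 axis t,z,r 0.15 61.0 17.58
```

View pics/w7.png

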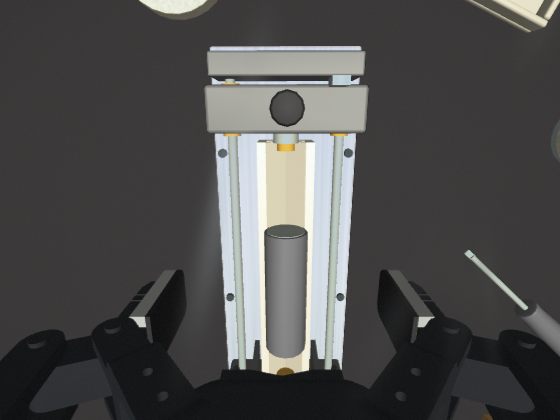

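>>> carry_out([
  [[-0.65,2.5,0],0],
  [[-0.65,2.5,0],0],
  [[-0.6,2.55,0],0],
  [[0,0,-2],0],
  [[0,0,-2],0],
  [[0,0,-2],0],
  [[0,0,0],0],
  [[0,0,0],0],
])

```text
t: 13.4
eef_pos: [431.4, 25.4, 141.8]
ee_rot: [-0.0, 0.99, 0.142, -0.001]
force: [0.7, 0.2, 0.3]
finger_gap: 85.5
```

>>> carry_out([
  [[0,0,-1],0],
  [[0,0,-1],0],
  [[0,0,-1],0],
  [[0,0,-0.75],0],
  [[0,0,0],0],
  [[0,0,0],0],
  [[0,0,0],0],
  [[0,0,0],0],
])

```text
t: 14.07
eef_pos: [432.0, 25.3, 105.0]
ee_rot: [0.0, 0.99, 0.142, 0.001]
force: [-0.1, 0.3, 0.1]
finger_gap: 85.5
```

>>> carry_out([
  [[0,0,0],0],
  [[0,0,0],0],
  [[0,0,0],0],
  [[0,0,0],0],
  [[0,0,0],0],
  [[0,0,0],0],
  [[0,0,0],0],
  [[0,0,0],0],
], fingers=255)

```text
t: 14.73
eef_pos: [431.9, 25.4, 104.5]
ee_rot: [0.0, 0.99, 0.142, 0.0]
force: [0.9, 2.3, 3.5]
finger_gap: 20.5
```

```bash
python3 look.py w8
```

```text
14.7333 [431.85404075  25.37480605 104.54358129] [0.90842028 2.33467063 3.48435188] 20.5495096701357
jaw ang 0.283971764689558
tcp t,y 0.36807824731363326 132.9322468780391
knob 2758 (array([1.000e-01, 1.337e+02]), array([29.9, 23.2]), 0.36) [123.  144.9] 118.97039454315326
block 7514 (array([1.000e-01, 1.356e+02]), array([ 38.1, 117.8]), 89.87) [117.2 154.1] 78.90039297833967
```

View pics/w8.png

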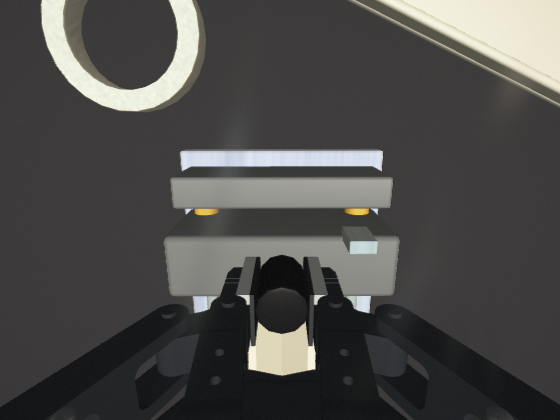

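>>> carry_out([
  [[0.14,-0.48,0],0],
  [[0.14,-0.48,0],0],
  [[0.14,-0.48,0],0],
  [[0.14,-0.48,0],0],
  [[0.14,-0.48,0],0],
  [[0.14,-0.48,0],0],
  [[0.14,-0.48,0],0],
  [[0.14,-0.48,0],0],
])

```text
t: 15.45
eef_pos: [443.3, -13.5, 104.6]
ee_rot: [-0.0, 0.99, 0.141, 0.001]
force: [2.5, 3.5, 5.2]
finger_gap: 20.3
```

>>> carry_out([
  [[0.056,-0.192,0],0],
  [[0.056,-0.192,0],0],
  [[0.056,-0.192,0],0],
  [[0.056,-0.192,0],0],
  [[0.056,-0.192,0],0],
  [[0.056,-0.192,0],0],
  [[0.056,-0.192,0],0],
  [[0.056,-0.192,0],0],
])

```text
t: 16.12
eef_pos: [447.7, -28.7, 104.6]
ee_rot: [0.0, 0.99, 0.141, 0.001]
force: [3.0, 3.2, 5.8]
finger_gap: 20.4
```

>>> carry_out([
  [[0.042,-0.144,0],0],
  [[0.042,-0.144,0],0],
  [[0.042,-0.144,0],0],
  [[0.042,-0.144,0],0],
  [[0.042,-0.144,0],0],
  [[0.042,-0.144,0],0],
  [[0.042,-0.144,0],0],
  [[0.042,-0.144,0],0],
])

```text
t: 16.78
eef_pos: [451.1, -40.2, 104.6]
ee_rot: [-0.0, 0.99, 0.141, 0.001]
force: [1.1, 6.8, 5.2]
finger_gap: 20.2
```

>>> carry_out([
  [[0.028,-0.096,0],0],
  [[0.028,-0.096,0],0],
  [[0.028,-0.096,0],0],
  [[0.028,-0.096,0],0],
  [[0.028,-0.096,0],0],
  [[0.028,-0.096,0],0],
  [[0.028,-0.096,0],0],
  [[0.028,-0.096,0],0],
])

```text
t: 17.45
eef_pos: [453.2, -47.3, 104.5]
ee_rot: [-0.0, 0.99, 0.141, 0.0]
force: [1.8, 8.5, 5.8]
finger_gap: 20.2
```

```bash
cat > f.py <<'E'
from h import *
al=.285
d=np.array([-np.sin(al),np.cos(al)]);n=np.array([np.cos(al),np.sin(al)])
o=manip.get_obs();e=o['eef_pos'];print(o['t'],'t,y,z',e[:2]@n-421.2,e[:2]@d+230,e[2],'F',o['force'],'axial',o['force'][:2]@d,'side',o['force'][:2]@n)
E
python3 f.py
```

```text
17.45 t,y,z 0.36757455473554046 57.182209845400024 104.54666772028891 F [1.75414503 8.5370765  5.81509703] axial 7.6995139998835285 side 4.083648392963528
```

>>> carry_out([
  [[0,0,0],0],
  [[0,0,0],0],
  [[0,0,0],0],
  [[0,0,0],0],
  [[0,0,0],0],
  [[0,0,0],0],
  [[0,0,0],0],
  [[0,0,0],0],
])

```text
t: 18.12
eef_pos: [453.2, -47.5, 104.5]
ee_rot: [-0.0, 0.99, 0.141, 0.001]
force: [2.8, 6.0, 6.8]
finger_gap: 20.2
```

```bash
python3 f.py
```

```text
18.1167 t,y,z 0.3450633428934111 57.04093916460823 104.54401877562631 F [2.75464925 5.98608917 6.8048227 ] axial 4.970130061978511 side 4.3265648257320874
```

>>> carry_out([
  [[-0.0084,0.0288,0],0],
  [[0,0,0],0],
  [[0,0,0],0],
  [[0,0,0],0],
  [[0,0,0],0],
  [[0,0,0],0],
  [[0,0,0],0],
  [[0,0,0],0],
])

```text
t: 18.78
eef_pos: [453.2, -47.4, 104.5]
ee_rot: [-0.0, 0.99, 0.141, 0.001]
force: [3.3, 4.6, 5.6]
finger_gap: 20.2
```

```bash
python3 f.py
```

```text
18.7833 t,y,z 0.3506348056369575 57.06510263607754 104.52904270721832 F [3.26726769 4.56631609 5.55017672] axial 3.463501785159192 side 4.419325307229885
```

>>> carry_out([
  [[0.026,-0.09,0],0],
  [[0.024,-0.082,0],0],
  [[0.024,-0.082,0],0],
  [[0.024,-0.082,0],0],
  [[0.02,-0.068,0],0],
  [[0.014,-0.048,0],0],
  [[0.014,-0.048,0],0],
  [[0.014,-0.048,0],0],
])

```text
t: 19.45
eef_pos: [454.7, -52.5, 104.5]
ee_rot: [-0.0, 0.99, 0.141, 0.0]
force: [2.9, 7.7, 6.7]
finger_gap: 20.5
```

```bash
python3 f.py
```

```text
19.45 t,y,z 0.35807269232742556 51.81279062562132 104.54727423478218 F [2.9354139  7.7383111  6.68400557] axial 6.600846928570476 side 4.992687981948575
```

>>> carry_out([
  [[0.0028,-0.0096,0],0],
  [[0.0028,-0.0096,0],0],
  [[0.0028,-0.0096,0],0],
  [[0.0028,-0.0096,0],0],
  [[0.0028,-0.0096,0],0],
  [[0.0028,-0.0096,0],0],
  [[0.0028,-0.0096,0],0],
  [[0.0028,-0.0096,0],0],
])

```text
t: 20.12
eef_pos: [454.9, -53.2, 104.5]
ee_rot: [-0.001, 0.99, 0.141, 0.0]
force: [2.3, 8.3, 6.1]
finger_gap: 20.2
```

```bash
python3 f.py
```

```text
20.1167 t,y,z 0.34725052837023895 51.04801653022082 104.54135576208304 F [2.34904024 8.25211439 6.08008671] axial 7.258787570779526 side 4.574427291934584
```

>>> carry_out([
  [[0.0034,-0.0115,0],0],
  [[0.0034,-0.0115,0],0],
  [[0.0034,-0.0115,0],0],
  [[0.0034,-0.0115,0],0],
  [[0.0034,-0.0115,0],0],
  [[0.0034,-0.0115,0],0],
  [[0.0034,-0.0115,0],0],
  [[0.0034,-0.0115,0],0],
])

```text
t: 20.78
eef_pos: [455.2, -54.1, 104.5]
ee_rot: [-0.0, 0.99, 0.141, 0.001]
force: [2.6, 8.0, 7.1]
finger_gap: 20.3
```

```bash
python3 f.py
```

```text
20.7833 t,y,z 0.3791497096088392 50.06720173958641 104.54313463518885 F [2.64652845 8.02280332 7.12279553] axial 6.955085499906526 side 4.795442795424817
```

>>> carry_out([
  [[0.0034,-0.0115,0],0],
  [[0.0034,-0.0115,0],0],
  [[0.0034,-0.0115,0],0],
  [[0.0034,-0.0115,0],0],
  [[0.0034,-0.0115,0],0],
  [[0.0034,-0.0115,0],0],
  [[0.0034,-0.0115,0],0],
  [[0.0034,-0.0115,0],0],
])

```text
t: 21.45
eef_pos: [455.4, -55.1, 104.5]
ee_rot: [-0.001, 0.99, 0.141, 0.0]
force: [2.7, 7.6, 6.6]
finger_gap: 20.2
```

```bash
python3 f.py
```

```text
21.45 t,y,z 0.3377433366360947 49.11832236952253 104.52599848586334 F [2.74872219 7.5797453  6.63268342] axial 6.501167177140044 side 4.768945146584661
```

>>> carry_out([
  [[0.0034,-0.0115,0],0],
  [[0.0034,-0.0115,0],0],
  [[0.0034,-0.0115,0],0],
  [[0.0034,-0.0115,0],0],
  [[0.0034,-0.0115,0],0],
  [[0.0034,-0.0115,0],0],
  [[0.0034,-0.0115,0],0],
  [[0.0034,-0.0115,0],0],
])

```text
t: 22.12
eef_pos: [455.7, -56.0, 104.5]
ee_rot: [-0.001, 0.99, 0.141, 0.0]
force: [2.9, 8.1, 6.4]
finger_gap: 20.6
```

>>> carry_out([
  [[0.0034,-0.0115,0],0],
  [[0.0034,-0.0115,0],0],
  [[0.0034,-0.0115,0],0],
  [[0.0034,-0.0115,0],0],
  [[0.0034,-0.0115,0],0],
  [[0.0034,-0.0115,0],0],
  [[0.0034,-0.0115,0],0],
  [[0.0034,-0.0115,0],0],
])

```text
t: 22.78
eef_pos: [455.9, -56.9, 104.5]
ee_rot: [-0.0, 0.99, 0.141, 0.0]
force: [2.8, 7.8, 5.8]
finger_gap: 20.4
```

>>> carry_out([
  [[0.0034,-0.0115,0],0],
  [[0.0034,-0.0115,0],0],
  [[0.0034,-0.0115,0],0],
  [[0.0034,-0.0115,0],0],
  [[0.0034,-0.0115,0],0],
  [[0.0034,-0.0115,0],0],
  [[0.0034,-0.0115,0],0],
  [[0.0034,-0.0115,0],0],
])

```text
t: 23.45
eef_pos: [456.2, -57.8, 104.5]
ee_rot: [-0.0, 0.99, 0.141, 0.0]
force: [2.8, 8.1, 7.4]
finger_gap: 20.3
```

>>> carry_out([
  [[0.0034,-0.0115,0],0],
  [[0.0034,-0.0115,0],0],
  [[0.0034,-0.0115,0],0],
  [[0.0034,-0.0115,0],0],
  [[0.0034,-0.0115,0],0],
  [[0.0034,-0.0115,0],0],
  [[0.0034,-0.0115,0],0],
  [[0.0034,-0.0115,0],0],
])

```text
t: 24.12
eef_pos: [456.5, -58.7, 104.5]
ee_rot: [-0.001, 0.99, 0.141, 0.0]
force: [2.5, 7.7, 5.5]
finger_gap: 20.1
```

>>> carry_out([
  [[0.0034,-0.0115,0],0],
  [[0.0034,-0.0115,0],0],
  [[0.0034,-0.0115,0],0],
  [[0.0034,-0.0115,0],0],
  [[0.0034,-0.0115,0],0],
  [[0.0034,-0.0115,0],0],
  [[0.0034,-0.0115,0],0],
  [[0.0034,-0.0115,0],0],
])

```text
t: 24.78
eef_pos: [456.8, -59.7, 104.5]
ee_rot: [-0.0, 0.99, 0.141, 0.0]
force: [3.1, 7.4, 6.8]
finger_gap: 20.5
```

>>> carry_out([
  [[0.0034,-0.0115,0],0],
  [[0.0034,-0.0115,0],0],
  [[0.0034,-0.0115,0],0],
  [[0.0034,-0.0115,0],0],
  [[0.0034,-0.0115,0],0],
  [[0.0034,-0.0115,0],0],
  [[0.0034,-0.0115,0],0],
  [[0.0034,-0.0115,0],0],
])

```text
t: 25.45
eef_pos: [457.0, -60.6, 104.5]
ee_rot: [-0.0, 0.99, 0.141, 0.0]
force: [3.6, 7.9, 6.4]
finger_gap: 20.4
```

>>> carry_out([
  [[0.0034,-0.0115,0],0],
  [[0.0034,-0.0115,0],0],
  [[0.0034,-0.0115,0],0],
  [[0.0034,-0.0115,0],0],
  [[0.0034,-0.0115,0],0],
  [[0.0034,-0.0115,0],0],
  [[0.0034,-0.0115,0],0],
  [[0.0034,-0.0115,0],0],
])

```text
t: 26.12
eef_pos: [457.3, -61.5, 104.5]
ee_rot: [-0.001, 0.99, 0.141, 0.0]
force: [3.1, 7.7, 7.0]
finger_gap: 20.3
```

>>> carry_out([
  [[0.0034,-0.0115,0],0],
  [[0.0034,-0.0115,0],0],
  [[0.0034,-0.0115,0],0],
  [[0.0034,-0.0115,0],0],
  [[0.0034,-0.0115,0],0],
  [[0.0034,-0.0115,0],0],
  [[0.0034,-0.0115,0],0],
  [[0.0034,-0.0115,0],0],
])

```text
t: 26.78
eef_pos: [457.6, -62.4, 104.6]
ee_rot: [-0.0, 0.99, 0.141, 0.0]
force: [3.1, 6.9, 6.2]
finger_gap: 20.1
```

>>> carry_out([
  [[0.0034,-0.0115,0],0],
  [[0.0034,-0.0115,0],0],
  [[0.0034,-0.0115,0],0],
  [[0.0034,-0.0115,0],0],
  [[0.0034,-0.0115,0],0],
  [[0.0034,-0.0115,0],0],
  [[0.0034,-0.0115,0],0],
  [[0.0034,-0.0115,0],0],
])

```text
t: 27.45
eef_pos: [457.8, -63.3, 104.5]
ee_rot: [-0.001, 0.99, 0.141, 0.0]
force: [2.7, 7.0, 7.5]
finger_gap: 20.0
```

>>> carry_out([
  [[0.0034,-0.0115,0],0],
  [[0.0034,-0.0115,0],0],
  [[0.0034,-0.0115,0],0],
  [[0.0034,-0.0115,0],0],
  [[0.0034,-0.0115,0],0],
  [[0.0034,-0.0115,0],0],
  [[0.0034,-0.0115,0],0],
  [[0.0034,-0.0115,0],0],
])

```text
t: 28.12
eef_pos: [458.1, -64.2, 104.5]
ee_rot: [-0.001, 0.99, 0.141, 0.0]
force: [2.4, 6.9, 7.7]
finger_gap: 20.1
```

>>> carry_out([
  [[0.0034,-0.0115,0],0],
  [[0.0034,-0.0115,0],0],
  [[0.0034,-0.0115,0],0],
  [[0.0034,-0.0115,0],0],
  [[0.0034,-0.0115,0],0],
  [[0.0034,-0.0115,0],0],
  [[0.0034,-0.0115,0],0],
  [[0.0034,-0.0115,0],0],
])

```text
t: 28.78
eef_pos: [458.4, -65.2, 104.6]
ee_rot: [-0.001, 0.99, 0.141, 0.0]
force: [2.7, 6.9, 6.8]
finger_gap: 20.2
```

>>> carry_out([
  [[0.0034,-0.0115,0],0],
  [[0.0034,-0.0115,0],0],
  [[0.0034,-0.0115,0],0],
  [[0.0034,-0.0115,0],0],
  [[0.0034,-0.0115,0],0],
  [[0.0034,-0.0115,0],0],
  [[0.0034,-0.0115,0],0],
  [[0.0034,-0.0115,0],0],
])

```text
t: 29.45
eef_pos: [458.6, -66.1, 104.6]
ee_rot: [-0.001, 0.99, 0.141, 0.0]
force: [2.4, 7.6, 7.0]
finger_gap: 20.4
```

>>> carry_out([
  [[0.0034,-0.0115,0],0],
  [[0.0034,-0.0115,0],0],
  [[0.0034,-0.0115,0],0],
  [[0.0034,-0.0115,0],0],
  [[0.0034,-0.0115,0],0],
  [[0.0034,-0.0115,0],0],
  [[0.0034,-0.0115,0],0],
  [[0.0034,-0.0115,0],0],
])

```text
t: 30.12
eef_pos: [458.9, -67.0, 104.5]
ee_rot: [-0.001, 0.99, 0.141, 0.0]
force: [3.1, 8.9, 6.5]
finger_gap: 20.3
```

>>> carry_out([
  [[0.0017,-0.0058,0],0],
  [[0.0017,-0.0058,0],0],
  [[0.0017,-0.0058,0],0],
  [[0.0017,-0.0058,0],0],
  [[0.0017,-0.0058,0],0],
  [[0.0017,-0.0058,0],0],
  [[0.0017,-0.0058,0],0],
  [[0.0017,-0.0058,0],0],
])

```text
t: 30.78
eef_pos: [459.1, -67.5, 104.5]
ee_rot: [-0.001, 0.99, 0.141, 0.0]
force: [2.1, 7.4, 7.1]
finger_gap: 20.8
```

```bash
python3 f.py
```

```text
30.7833 t,y,z 0.3628318561691799 36.183297395591296 104.52872203596738 F [2.10065672 7.44998647 7.08148001] axial 6.558851033383167 side 4.110538910465009
```

>>> carry_out([
  [[0.0034,-0.0115,0],0],
  [[0.0034,-0.0115,0],0],
  [[0.0034,-0.0115,0],0],
  [[0.0034,-0.0115,0],0],
  [[0.0034,-0.0115,0],0],
  [[0.0034,-0.0115,0],0],
  [[0.0034,-0.0115,0],0],
  [[0.0034,-0.0115,0],0],
])

```text
t: 31.45
eef_pos: [459.3, -68.4, 104.6]
ee_rot: [-0.001, 0.99, 0.141, 0.0]
force: [2.7, 7.2, 6.4]
finger_gap: 20.1
```

>>> carry_out([
  [[0.0034,-0.0115,0],0],
  [[0.0034,-0.0115,0],0],
  [[0.0034,-0.0115,0],0],
  [[0.0034,-0.0115,0],0],
  [[0.0034,-0.0115,0],0],
  [[0.0034,-0.0115,0],0],
  [[0.0034,-0.0115,0],0],
  [[0.0034,-0.0115,0],0],
])

```text
t: 32.12
eef_pos: [459.5, -69.0, 104.5]
ee_rot: [-0.001, 0.99, 0.141, 0.0]
force: [1.9, 10.3, 7.9]
finger_gap: 20.1
```

>>> carry_out([
  [[0.0028,-0.0096,0],0],
  [[0,0,0],0],
  [[0.0028,-0.0096,0],0],
  [[0,0,0],0],
  [[0,0,0],0],
  [[0,0,0],0],
  [[0,0,0],0],
  [[0,0,0],0],
])

```text
t: 32.78
eef_pos: [459.5, -69.1, 104.5]
ee_rot: [-0.001, 0.99, 0.141, 0.0]
force: [2.0, 11.7, 8.4]
finger_gap: 20.4
```

```bash
python3 f.py
```

```text
32.7833 t,y,z 0.3734516270311019 34.53388003987095 104.54199256100456 F [ 1.9991491  11.67063048  8.44975707] axial 10.637780871049241 side 5.199791455173124
```

>>> carry_out([
  [[-0.007,0.024,0],0],
  [[-0.007,0.024,0],0],
  [[-0.007,0.024,0],0],
  [[-0.007,0.024,0],0],
  [[0,0,0],0],
  [[0,0,0],0],
  [[0,0,0],0],
  [[0,0,0],0],
])

```text
t: 33.45
eef_pos: [459.5, -69.0, 104.5]
ee_rot: [-0.0, 0.99, 0.141, 0.001]
force: [3.5, 4.8, 6.3]
finger_gap: 20.2
```

```bash
python3 f.py
```

```text
33.45 t,y,z 0.3611381841611774 34.60821378894812 104.54152487394452 F [3.48331366 4.75069992 6.265708  ] axial 3.5797049428232683 side 4.678497226461641
```

>>> carry_out([
  [[-0.0055,0.019,0],0],
  [[-0.0055,0.019,0],0],
  [[0,0,0],0],
  [[0,0,0],0],
  [[0,0,0],0],
  [[0,0,0],0],
  [[0,0,0],0],
  [[0,0,0],0],
])

```text
t: 34.12
eef_pos: [459.5, -68.9, 104.5]
ee_rot: [0.0, 0.99, 0.141, 0.001]
force: [4.5, 0.3, 5.7]
finger_gap: 20.2
```

>>> carry_out([
  [[0,0,0],0],
  [[0,0,0],0],
  [[0,0,0],0],
  [[0,0,0],0],
  [[0,0,0],0],
  [[0,0,0],0],
  [[0,0,0],0],
  [[0,0,0],0],
], fingers=0)

```text
t: 34.78
eef_pos: [458.9, -68.5, 104.3]
ee_rot: [-0.0, 0.99, 0.142, -0.0]
force: [-0.3, 0.4, -0.1]
finger_gap: 85.6
```

>>> carry_out([
  [[0,0,1],0],
  [[0,0,2],0],
  [[0,0,3],0],
  [[0,0,3],0],
  [[0,0,2],0],
  [[0,0,1],0],
  [[0,0,0],0],
  [[0,0,0],0],
])

```text
t: 35.45
eef_pos: [458.9, -68.5, 224.1]
ee_rot: [0.0, 0.99, 0.142, 0.0]
force: [-1.1, 0.8, -0.8]
finger_gap: 85.4
```

```bash
python3 look.py w9
python3 - <<'E'
from h import *
p=manip.capture('side');cv2.imwrite('pics/s9.png',cv2.resize(p['color'][240:420,190:430,::-1],None,fx=3.3,fy=3.3,interpolation=cv2.INTER_CUBIC))
E
```

```text
35.45 [458.90321038 -68.48622827 224.06588463] [-1.06579352  0.75322518 -0.78660464] 85.38202983100236
jaw ang 0.2840770988537174
tcp t,y -0.06360010926653104 35.25233597396783
knob 655 (array([ 0.2, 35.1]), array([21.1, 21. ]), 42.57) [24.8 45.6] 116.94226545631574
block 3117 (array([ 0.2, 37.4]), array([ 37.1, 118.1]), 89.93) [19.1 55.6] 79.01848736292669
cell 4533 (array([ -0.4, -21.4]), array([147.2,  37.9]), 89.51) [-94.3  51.8] 79.09306936055634
-80 axis t,z,r 0.32 61.5 17.15
-68 axis t,z,r 0.24 61.4 17.21
-56 axis t,z,r 0.29 60.23 18.3
-44 axis t,z,r 0.29 60.22 18.29
-32 axis t,z,r 0.18 61.04 17.52
-20 axis t,z,r 0.15 60.49 17.96
-8 axis t,z,r 0.12 61.12 17.42
4 axis t,z,r 0.44 68.36 10.15
28 axis t,z,r 0.22 69.85 15.55
40 axis t,z,r 0.17 81.78 12.31
```

View pics/w9.png

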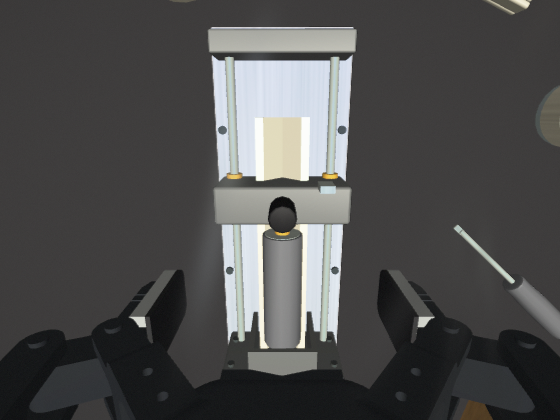

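View pics/s9.png

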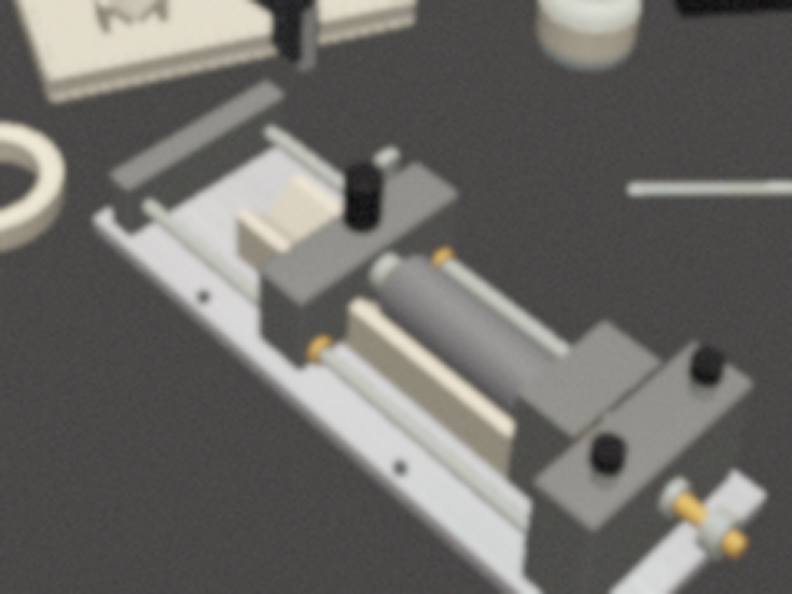

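Run:
```python
from plant import manip
print(manip.job_done())
```

```text
the job is handed in; nothing more can be done
None
```

The long cell is in the V-groove with its terminal in the hood, pushed home against the contact screw. The tailstock tip is up against its flat end. I handed the job in at about 35.5 s of the 50 s; no verdict is reported.

- **Contact:** pushing the tailstock took a steady 6.5–7 N along the groove. With the cell nose near y −116 mm this rose to 9.4 N and then 10.6 N, and the travel stalled. That puts roughly 4 N on the contact screw by the wrist force sensor, which is noisy to about ±0.5 N. I stopped there, eased off the load and let go.
- **Last checks:** the pictures show the cell lying straight, within about 0.3 mm of the groove axis, with the tip at its rear face. The gripper is open and clear at z 224 mm.
- **Disagreements and gaps:** the camera puts the knob at y 35.1 mm, against 34.5 mm when it was touching. If real, that is a gap of up to about 0.6 mm, inside the 3.5 mm allowed. The contact itself is hidden in the hood, so only the force and the stall confirm it. I did not re-measure the short cell, the jar or the screwdriver; the arm never touched them.

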